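# Finish a pinwheel layer of cartons on a packing slab

### The job

Finish the layer on the plywood slab: move the three cartons from the sloping rack so that, with the one already there, which stays put, they form a centred pinwheel: one carton along each edge, its end close beside the long side of the next, a square hole in the middle, nothing hanging over. Lay each down flat, top up and square to the slab; do not drop them or let them tip in from a slant. Leave the tape roll, the vial and the stapler alone.

Things in the scene. Friction and masses are not known exactly. Their poses are not given: they have to be found in the camera images.
- slab: Square plywood slab 182 x 182 mm on runners, fixed, deck top 36 mm above the desk, at any yaw, left or right of the robot. Origin: its centre at desk height; x and y along its edges. The pinwheel layer is 170 mm square, centred on it, with 5 mm gaps between cartons and a 60 mm square hole in the middle with room for a finger.
- slot_b (a point): Point on the slab's deck at slab (57.5, -30) mm, 36 mm up: where the centre of the underside of one carton belongs, that carton's 110 mm side lying along the slab's y; its half that borders the open hole in the middle is the half towards the slab's +y. Axes as the slab's.
- slot_c (a point): Point on the slab's deck at slab (30, 57.5) mm, 36 mm up: where the centre of the underside of one carton belongs, that carton's 110 mm side lying along the slab's x; its half that borders the open hole in the middle is the half towards the slab's -x. Axes as the slab's.
- slot_d (a point): Point on the slab's deck at slab (-57.5, 30) mm, 36 mm up: where the centre of the underside of one carton belongs, that carton's 110 mm side lying along the slab's y; its half that borders the open hole in the middle is the half towards the slab's -y. Axes as the slab's.
- carton_laid: Brown closed carton, 110 (x) by 55 (y) by 45 mm high (z), about 0.2 kg, tape along the top; all four alike. Origin: centre of its underside; z out of its top. This one already lies flat on the slab, centred at slab x = -30 mm, y = -57.5 mm, its long side along the slab's x; it is loose.
- rack: Fixed rack left or right of the robot: grey board 140 mm (up the slope) by 256 mm wide (y), sloping 30 degrees, rising towards the rack's +x (away from the robot); a lip across its lower edge stands 12 mm above the board; no side walls. Middle of the board's upper face is 62 mm above the desk, its top edge 97 mm. Origin: centre under it at desk height.
- carton_1: Brown closed carton, 110 (x) by 55 (y) by 45 mm high (z), about 0.2 kg, tape along the top; all four alike. Origin: centre of its underside; z out of its top. It lies at the rack's -y side, underside on the board, lower end by the lip, tilted 30 degrees, x pointing up the slope; some 32 mm free to the next carton.
- carton_2: Brown closed carton, 110 (x) by 55 (y) by 45 mm high (z), about 0.2 kg, tape along the top; all four alike. Origin: centre of its underside; z out of its top. It lies in the middle of the rack, underside on the board, lower end by the lip, tilted 30 degrees, x pointing up the slope; some 32 mm free to the next carton.
- carton_3: Brown closed carton, 110 (x) by 55 (y) by 45 mm high (z), about 0.2 kg, tape along the top; all four alike. Origin: centre of its underside; z out of its top. It lies at the rack's +y side, underside on the board, lower end by the lip, tilted 30 degrees, x pointing up the slope; some 32 mm free to the next carton.
- tape_roll: Bystander: roll of clear tape lying flat, 90 mm across, 48 mm high. Origin: centre of its underside.
- vial: Bystander: white bottle with a green cap standing upright, 34 mm across, 105 mm high. Origin: centre of its underside.
- stapler: Bystander: stapler, 32 x 130 mm (x, y), 44 mm high. Origin: centre of its underside.
There are look-alikes about, which are no part of the job. Leave any blue look-alike of the carton_2 alone. What is shaped like the carton_3 but pink is not meant.

How it is judged:
At the end, for the whole second after the job is handed in: Each free place of the pinwheel holds one rack carton (any in any), the laid one is still in its own: centre within 10 mm along each slab axis, long side within 7 degrees of its direction, underside within 4 mm of the deck, tilt under 3.4 degrees, top up, at rest, let go (((x of carton_1 in the frame of slab between 0.0475 and 0.0675 m and y of carton_1 in the frame of slab between -0.04 and -0.02 m and z of carton_1 in the frame of slab between 0.032 and 0.04 m and angle between the x axis of carton_1 and the y axis of slab, either way round below 0.12 rad and angle between carton_1's own z axis and vertical below 0.06 rad and linear speed of carton_1 below 0.02 m/s) or (x of carton_2 in the frame of slab between 0.0475 and 0.0675 m and y of carton_2 in the frame of slab between -0.04 and -0.02 m and z of carton_2 in the frame of slab between 0.032 and 0.04 m and angle between the x axis of carton_2 and the y axis of slab, either way round below 0.12 rad and angle between carton_2's own z axis and vertical below 0.06 rad and linear speed of carton_2 below 0.02 m/s) or (x of carton_3 in the frame of slab between 0.0475 and 0.0675 m and y of carton_3 in the frame of slab between -0.04 and -0.02 m and z of carton_3 in the frame of slab between 0.032 and 0.04 m and angle between the x axis of carton_3 and the y axis of slab, either way round below 0.12 rad and angle between carton_3's own z axis and vertical below 0.06 rad and linear speed of carton_3 below 0.02 m/s)) and ((x of carton_1 in the frame of slab between 0.02 and 0.04 m and y of carton_1 in the frame of slab between 0.0475 and 0.0675 m and z of carton_1 in the frame of slab between 0.032 and 0.04 m and angle between the x axis of carton_1 and the x axis of slab, either way round below 0.12 rad and angle between carton_1's own z axis and vertical below 0.06 rad and linear speed of carton_1 below 0.02 m/s) or (x of carton_2 in the frame of slab between 0.02 and 0.04 m and y of carton_2 in the frame of slab between 0.0475 and 0.0675 m and z of carton_2 in the frame of slab between 0.032 and 0.04 m and angle between the x axis of carton_2 and the x axis of slab, either way round below 0.12 rad and angle between carton_2's own z axis and vertical below 0.06 rad and linear speed of carton_2 below 0.02 m/s) or (x of carton_3 in the frame of slab between 0.02 and 0.04 m and y of carton_3 in the frame of slab between 0.0475 and 0.0675 m and z of carton_3 in the frame of slab between 0.032 and 0.04 m and angle between the x axis of carton_3 and the x axis of slab, either way round below 0.12 rad and angle between carton_3's own z axis and vertical below 0.06 rad and linear speed of carton_3 below 0.02 m/s)) and ((x of carton_1 in the frame of slab between -0.0675 and -0.0475 m and y of carton_1 in the frame of slab between 0.02 and 0.04 m and z of carton_1 in the frame of slab between 0.032 and 0.04 m and angle between the x axis of carton_1 and the y axis of slab, either way round below 0.12 rad and angle between carton_1's own z axis and vertical below 0.06 rad and linear speed of carton_1 below 0.02 m/s) or (x of carton_2 in the frame of slab between -0.0675 and -0.0475 m and y of carton_2 in the frame of slab between 0.02 and 0.04 m and z of carton_2 in the frame of slab between 0.032 and 0.04 m and angle between the x axis of carton_2 and the y axis of slab, either way round below 0.12 rad and angle between carton_2's own z axis and vertical below 0.06 rad and linear speed of carton_2 below 0.02 m/s) or (x of carton_3 in the frame of slab between -0.0675 and -0.0475 m and y of carton_3 in the frame of slab between 0.02 and 0.04 m and z of carton_3 in the frame of slab between 0.032 and 0.04 m and angle between the x axis of carton_3 and the y axis of slab, either way round below 0.12 rad and angle between carton_3's own z axis and vertical below 0.06 rad and linear speed of carton_3 below 0.02 m/s)) and x of carton_laid in the frame of slab between -0.04 and -0.02 m and y of carton_laid in the frame of slab between -0.0675 and -0.0475 m and z of carton_laid in the frame of slab between 0.032 and 0.04 m and angle between the x axis of carton_laid and the x axis of slab, either way round below 0.12 rad and angle between carton_laid's own z axis and vertical below 0.06 rad and linear speed of carton_laid below 0.02 m/s and contact force between the fingers and carton_1 below 0.1 N and contact force between the fingers and carton_2 below 0.1 N and contact force between the fingers and carton_3 below 0.1 N and contact force between the fingers and carton_laid below 0.1 N); the robot touches nothing.
It fails at once if a carton is dropped or slammed onto the slab (faster than 0.5 m/s within 25 mm of the deck) ((horizontal distance between carton_1 and slab below 0.12 m and z of carton_1 in the frame of slab below 0.061 m and linear speed of carton_1 above 0.5 m/s) or (horizontal distance between carton_2 and slab below 0.12 m and z of carton_2 in the frame of slab below 0.061 m and linear speed of carton_2 above 0.5 m/s) or (horizontal distance between carton_3 and slab below 0.12 m and z of carton_3 in the frame of slab below 0.061 m and linear speed of carton_3 above 0.5 m/s)).
It fails at once if a carton is let go over the slab while still tilted by more than 15 degrees ((horizontal distance between carton_1 and slab below 0.12 m and z of carton_1 in the frame of slab below 0.096 m and angle between carton_1's own z axis and vertical above 0.26 rad and contact force between the fingers and carton_1 below 0.05 N) or (horizontal distance between carton_2 and slab below 0.12 m and z of carton_2 in the frame of slab below 0.096 m and angle between carton_2's own z axis and vertical above 0.26 rad and contact force between the fingers and carton_2 below 0.05 N) or (horizontal distance between carton_3 and slab below 0.12 m and z of carton_3 in the frame of slab below 0.096 m and angle between carton_3's own z axis and vertical above 0.26 rad and contact force between the fingers and carton_3 below 0.05 N)).
It fails at once if the tape roll, the vial or the stapler is moved by more than 20 mm (distance of any of tape_roll, vial, stapler from where it was at the start of the episode above 0.02 m).
It also fails if it takes over 72 s, if anything falls off the work surface, if the arm or the gripper's body presses on something with over 40 N, if the wrist force passes 120 N, or if a joint passes its speed limit or range.

### The arm

A 6-joint arm with a two-finger parallel gripper is mounted at the origin on the work surface. World frame = base frame: x ahead of the robot, y to its left, z up, the work surface at z = 0. Lengths are in m, angles in rad, forces in N, time in s.
With the tool pointing down it reaches from about 0.325 to 1 m from the base axis. Payload 5.1 kg.
Tool frame: the origin (TCP) lies at the very end of the fingers, on their centre line; the grasp point (between the pads) lies 19 mm behind it; z points along the fingers, x is the direction in which the jaws open and shut, and the axes are right-handed (so a half turn about z gives the same grasp; the last joint's range is limited). The gripper opens to 85 mm and grips with 20 to 120 N. Pads are 22 mm wide; open, the fingers measure 114 mm over their backs; the gripper's body (76 mm by 85 mm) begins 54 mm behind the grasp point. The pads swing forward as they close: fully open they stand 13 mm farther back than shut.
Start: joints at [1.187, 0.124, 1.65, -0, 1.367, -0.083], TCP at [0.193, 0.621, 0.231] pointing down, gripper open.
Joint ranges: [-2.61, 2.61], [-1.02, 2.33], [0.03, 2.71], [-1.35, 4.49], [0.32, 2.68], [-2.91, 2.91]. Speed limits (rad/s): [2.57, 2.57, 3.14, 3.14, 3.14, 3.14].

### API

Orientations are given as a unit quaternion [x, y, z, w].
In Python, from cell import env gives the robot as it stands. The module is installed in compiled form; this text tells all that it offers.
- The arm moves only by the tool send_rows, never from a script. Its argument "targets" is one flat list of numbers, 7 for each row, row after row: the shift along the world's x, y, z as a fraction of full scale, then the turn, a rotation vector about the world's x, y, z as a fraction of full scale, then the opening, from 0 (shut) to 1 (fully open). In form: [dx, dy, dz, wx, wy, wz, gripper, dx, dy, dz, wx, wy, wz, gripper, ...]. A call has 1 to 20 rows; each row shifts and turns the commanded pose from where the row before left it; what a row does not reach is not made up. Full scale, the value 1, is 80 mm for a shift and 180 degrees for a turn. A row lasts 1/12 s, in which the tool goes at most 41.7 mm and 7.16 degrees, less where a joint would pass 70% of its speed; a pose out of reach is approached as far as the arm can. A call with a number of a shift or a turn outside -1 to 1 is refused whole. A call with a gripper value outside its range is refused whole. The fingers move at their own pace and stop on an object; "squeeze" is the grip in N (left out, the last holds). Time passes only in rows, so rows that do not move let the fingers close. It gives the time, the measured TCP pose, the force and the opening at its end, in the units of the state.
- env.get_obs(): the state, without advancing time (a new reading comes with each control period).
- env.capture(name): name is "scene" or "top"; returns a dict with "pixels" (420x560x3 uint8, red, green, blue), "depth" (420x560 float32, m along the optical axis (not along the pixel's ray), 0 where there is no reading), "K" (3x3 intrinsics, pixels), "k1" (the pictures are not rectified: a ray, as slopes to the right and down, at radius r is drawn at 1 + k1 r^2 times it, then the intrinsics apply), "world_to_cam" (4x4, takes a point from world to camera coordinates). Camera axes: x right, y down, z forward; pixel columns grow to the right and rows downward; lengths in m; the calibration is good to about 2 mm. A picture is of the moment at which its call begins.
- env.hand_in(): hands the job in, once; it reports no verdict.
The state is a dict: "time_s": time; "joint_pos": joint angles; "dq": joint speeds; "joint_efforts": joint torques, N m; "ee_pos": TCP position; "tcp_rot": TCP orientation; "contact_force": force on the tool from outside, world axes, zero at the start; "wrist_torque": the same for the moment, N m; "gripper_width": finger opening in m.
Only numpy, scipy, OpenCV 4.12 (cv2) and the standard library are available. Lean on these libraries where they do the work, as an engineer would, in place of code of your own. Each camera call takes 0.05 s, during which the arm holds its last target. There are 200 camera calls.

## Working session

There is one attempt and no reset: what is moved stays moved. The work goes in short steps, Python scripts to look and compute and a tool call to move; the robot and the scene stay as the last step left them, time stands still between calls to the robot, and variables do not carry over. Pictures are saved under pics/ and viewed, about 8 in all and at most 12, crops included, and the job is handed in when it is done.

Besides the shell and the picture viewer there is one more tool, called after ">>>" in YAML: its name, and indented under it one key for each argument. send_rows: Moves the arm, as the interface text tells. Its arguments: {"type":"object","properties":{"targets":{"type":"array","items":{"type":"number","minimum":-1,"maximum":1}},"squeeze":{"type":"number"}},"required":["targets"]}

```bash
mkdir -p pics; cat > h.py <<'E'
import numpy as np, cv2
from cell import env
def cap(n):
    c=env.capture(n); return c
def pts(c):
    K=c["K"];k1=c["k1"];h,w=c["depth"].shape
    u,v=np.meshgrid(np.arange(w),np.arange(h))
    D=np.array([k1,0,0,0,0],float)
    uv=np.stack([u,v],-1).reshape(-1,1,2).astype(float)
    n=cv2.undistortPoints(uv,K,D).reshape(h,w,2)
    z=c["depth"]; P=np.stack([n[...,0]*z,n[...,1]*z,z],-1)
    T=np.linalg.inv(c["world_to_cam"])
    return P@T[:3,:3].T+T[:3,3]
def save(c,name):
    cv2.imwrite("pics/"+name,c["pixels"][...,::-1])
E
python3 - <<'E'
from h import *
for n in("scene","top"):
    c=cap(n);save(c,n+"0.png");np.savez(n+"0.npz",**c);print(n,c["K"],c["k1"],np.linalg.inv(c["world_to_cam"]).round(3), (c["depth"]==0).mean())
print(env.get_obs())
E
```

```text
scene [[532.55623266   0.         279.53256822]
 [  0.         532.55623266 204.16776416]
 [  0.           0.           1.        ]] -0.025353995948232545 [[ 0.169  0.546 -0.821  1.657]
 [ 0.985 -0.108  0.131 -0.129]
 [-0.017 -0.831 -0.556  0.84 ]
 [ 0.     0.     0.     1.   ]] 0.004183673469387755
top [[534.25800408   0.         279.28811712]
 [  0.         534.25800408 201.54483435]
 [  0.           0.           1.        ]] -0.054605485156156056 [[-0.004 -0.987  0.16   0.361]
 [-1.     0.004 -0.005  0.052]
 [ 0.004 -0.16  -0.987  1.282]
 [ 0.     0.     0.     1.   ]] 0.004060374149659864
{'time_s': 0.1, 'joint_pos': array([ 1.18739753e+00,  1.24454686e-01,  1.65154539e+00,  1.06051034e-07,
        1.36748913e+00, -8.26123591e-02]), 'dq': array([ 0.00153697, -0.00251579, -0.00315928,  0.00056989,  0.00158531,
        0.0008766 ]), 'joint_efforts': array([ 3.16842816e-04, -4.24930537e+01, -3.66653574e+01, -3.80637312e-05,
        3.86470958e-03,  4.72679901e-06]), 'ee_pos': array([0.19240477, 0.62029311, 0.23016166]), 'tcp_rot': array([ 8.05068409e-01,  5.93181218e-01, -8.07267950e-04,  4.97540590e-04]), 'contact_force': array([-0.14378997, -0.34758758,  0.91938927]), 'wrist_torque': array([-0.03191219,  0.01152164, -0.01955555]), 'gripper_width': 0.08525833503664688}
```

View pics/scene0.png

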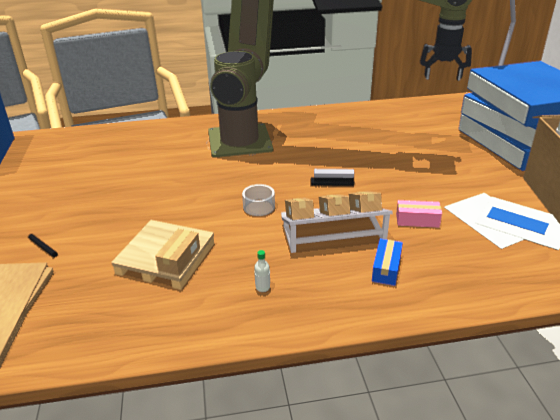

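View pics/top0.png

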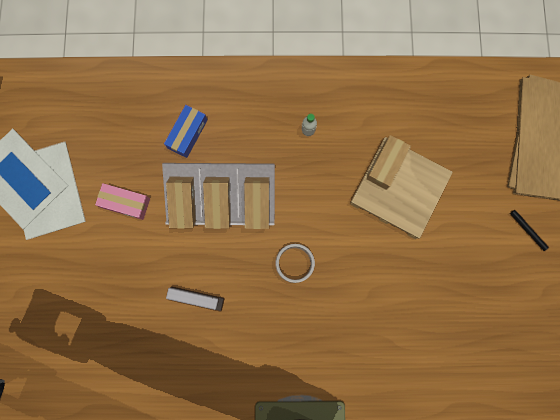

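The top view shows the three rack cartons at (180,203), (217,203) and (257,203). The slab is at (402,187), with the laid carton at (389,162). The look-alikes are the blue box at (186,131), the pink box at (122,201) and the pieces of cardboard at the right edge. The bystanders are the tape roll (295,263), vial (310,125) and stapler (195,298). I choose the three brown cartons on the grey rack.

```bash
cat > meas.py <<'E'
from h import *
def fit(P):
    c=P.mean(0)
    for _ in range(4):
        _,_,V=np.linalg.svd(P-c,full_matrices=False); n=V[2]*np.sign(V[2,2]); r=(P-c)@n
        P=P[abs(r)<max(.002,1.5*r.std())]; c=P.mean(0)
    return c,n,P
def rect(P,c,n,xh):
    x=xh-n*(xh@n);x/=np.linalg.norm(x);y=np.cross(n,x)
    q=np.c_[(P-c)@x,(P-c)@y].astype(np.float32)
    (cx,cy),(w,h),a=cv2.minAreaRect((q*1000))
    if w<h:w,h,a=h,w,a+90
    a=np.deg2rad((a+90)%180-90)
    return c+x*cx/1000+y*cy/1000, w,h, x*np.cos(a)+y*np.sin(a)
E
cat > m1.py <<'E'
from meas import *
for n in("top","scene"):
    c=dict(np.load(n+"0.npz")); P=pts(c); c["P"]=P
    ok=c["depth"]>0; X,Y,Z=P[...,0],P[...,1],P[...,2]
    hsv=cv2.cvtColor(c["pixels"],cv2.COLOR_RGB2HSV)
    if n=="top":
        g=np.zeros(Z.shape,bool); g[150:235,155:285]=1
        s=np.zeros(Z.shape,bool); s[125:245,345:460]=1
        rx=(X[g].min(),X[g].max(),Y[g].min(),Y[g].max())
        sx=(X[s].min(),X[s].max(),Y[s].min(),Y[s].max()); print(rx,sx)
    inb=lambda b:(X>b[0])&(X<b[1])&(Y>b[2])&(Y<b[3])&ok
    print(n,"desk z",np.median(Z[inb((sx[0]-.1,sx[1],sx[2],sx[3]))&(Z<.02)]))
    # slab
    m=inb(sx); d=m&(Z>.027)&(Z<.045); print("deck n",d.sum(),np.median(Z[d]))
    t=m&(Z>.065)&(Z<.1)
    Q=P[t]; cc,nn,Q=fit(Q); ce,w,h,ax=rect(Q,cc,nn,np.array([1.,0,0]))
    print("laid top",ce.round(4),round(w,1),round(h,1),nn.round(3),np.degrees(np.arctan2(ax[1],ax[0])).round(2))
    dk=m&(Z>.027)
    for nm,S in(("deck",d),):
        Q=P[S]; q=Q[:,:2]
        ce,wh,a=cv2.minAreaRect((q*1000).astype(np.float32)); print("deck rect",np.round(ce,1),np.round(wh,1),a)
    # rack
    m=inb(rx)&(Z>.03); brown=(hsv[...,1]>60)&(hsv[...,0]<30)&m
    nl,L,st,_=cv2.connectedComponentsWithStats(cv2.erode(brown.astype(np.uint8),np.ones((2,2))),connectivity=4)
    for i in range(1,nl):
        if st[i,4]<150: continue
        Q=P[L==i]; cc,nn,Q2=fit(Q)
        ce,w,h,ax=rect(Q2,cc,nn,np.array([1.,0,0]))
        print("comp",st[i],ce.round(4),round(w,1),round(h,1),nn.round(3),ax.round(3),"tilt",np.degrees(np.arccos(nn[2])).round(1),len(Q),len(Q2))
    gr=m&~cv2.dilate(brown.astype(np.uint8),np.ones((5,5))).astype(bool)&(hsv[...,1]<50)
    Q=P[gr]; cc,nn,Q2=fit(Q); print("board",cc.round(4),nn.round(3),len(Q),len(Q2), "yaw",np.degrees(np.arctan2(-nn[1],-nn[0])))
E
python3 m1.py
python3 - <<'E'
import cv2
i=cv2.imread("pics/top0.png")
cv2.imwrite("pics/crop.png",cv2.resize(i[95:250,150:470],None,fx=2.5,fy=2.5,interpolation=cv2.INTER_CUBIC))
E
```

```text
(np.float64(0.3612152008328504), np.float64(0.6997386034150306), np.float64(0.03332808557712438), np.float64(0.35334401210500566)) (np.float64(0.3612152008328504), np.float64(0.7640989323811409), np.float64(-0.4084566960296686), np.float64(0.0516061841985766))
top desk z -0.0005912666390406329
deck n 4740 0.03537203739416794
laid top [ 0.696  -0.1252  0.0778] 244.9 111.5 [0.014 0.026 1.   ] 62.6
deck rect [ 535.6 -160. ] [373.9 383.2] 79.35452270507812
comp [ 167  178   29   51 1256] [0.5456 0.2699 0.0935] 111.7 52.9 [-0.497  0.004  0.867] [ 0.867 -0.006  0.497] tilt 29.8 1256 774
comp [ 204  178   26   51 1227] [0.5449 0.1876 0.0935] 110.4 53.5 [-0.495  0.002  0.869] [ 0.869 -0.007  0.495] tilt 29.6 1227 775
comp [ 245  178   24   51 1167] [0.5443 0.0972 0.0936] 111.2 51.7 [-0.497  0.016  0.867] [ 0.867 -0.009  0.498] tilt 29.8 1167 722
board [0.607  0.1779 0.0775] [-0.485  0.006  0.874] 2063 1264 yaw -0.656954775416998
scene desk z -0.0004382284329951802
deck n 2854 0.03592022988084864
laid top [ 0.7031 -0.1302  0.079 ] 248.9 116.1 [0.017 0.014 1.   ] 59.41
deck rect [ 538.9 -160.9] [374.8 393.6] 78.82465362548828
comp [320 193  62  23 998] [0.5578 0.2278 0.0836] 140.2 115.0 [-0.407  0.053  0.912] [ 0.03   0.999 -0.045] tilt 24.2 998 611
comp [286 199  28  21 457] [0.5857 0.0801 0.0965] 83.4 58.0 [ 0.185 -0.454  0.872] [0.733 0.655 0.185] tilt 29.4 457 248
board [0.6006 0.1685 0.0363] [0.015 0.029 0.999] 810 483 yaw -117.37142191917641
```

View pics/crop.png

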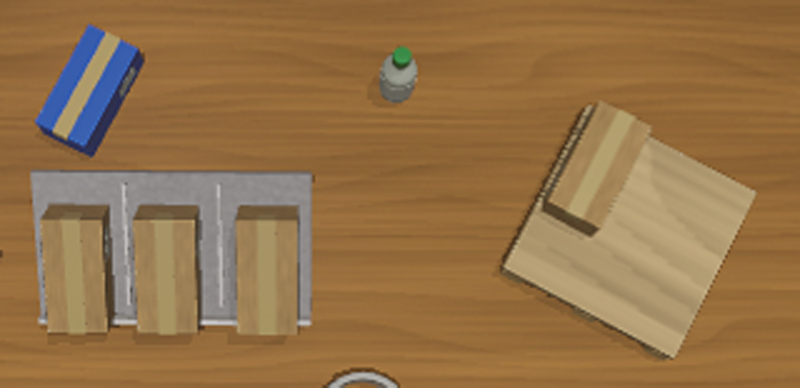

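The crop confirms the choice: three taped brown cartons on the grey rack, the laid one in the slab's upper-left corner, and blue standing apart. I'll tighten the slab masks, because edge depth outliers spoiled the rectangles.

```bash
cat > slab.py <<'E'
from meas import *
def comp(m):
    nl,L,st,_=cv2.connectedComponentsWithStats(m.astype(np.uint8),connectivity=4)
    i=1+np.argmax(st[1:,4]); return L==i
def trim(q,ang,lo=.4,hi=99.6):
    R=np.array([[np.cos(ang),np.sin(ang)],[-np.sin(ang),np.cos(ang)]]); r=q@R.T
    a=np.percentile(r,lo,axis=0);b=np.percentile(r,hi,axis=0); return R.T@((a+b)/2),b-a
if __name__=="__main__":
  for n in("top","scene"):
    c=dict(np.load(n+"0.npz"));P=pts(c);X,Y,Z=P[...,0],P[...,1],P[...,2]
    m=(X>.42)&(X<.75)&(Y>-.4)&(Y<-.02)&(c["depth"]>0)
    d=comp(m&(Z>.029)&(Z<.043)); t=comp(m&(Z>.07)&(Z<.09))
    for nm,S in(("deck",d),("deck+laid",d|t),("laid",t)):
        q=P[S][:,:2]; (cx,cy),wh,a=cv2.minAreaRect((q*1000).astype(np.float32))
        if nm=="laid" and wh[0]<wh[1]: a+=90
        ce,s=trim(q,np.deg2rad(a)); print(n,nm,"%.1f %.1f"%(cx,cy),np.round(wh,1),round(a,2),"trim",ce.round(4),s.round(4),"z",np.median(P[S][:,2]).round(4))
    m=(X>.45)&(X<.68)&(Y>.05)&(Y<.32)&(Z>.02)&(c["depth"]>0)
    if n=="top":
      # board relief along y, residual from the board plane
      nn=np.array([-.5,.006,.866]);r=P@nn
      for xx in(.59,.63,.655):
        k=m&(abs(X-xx)<.004);o=np.argsort(Y[k]);print(xx,[(round(float(y),3),round(float(v)*1000)) for y,v in zip(Y[k][o],r[k][o])][::6])
      for nm,b in(("roll",(.35,.5,.0,.1)),("vial",(.7,.85,-.05,.05)),("blue",(.65,.85,.2,.32)),("stapler",(.3,.45,.15,.35))):
        k=(X>b[0])&(X<b[1])&(Y>b[2])&(Y<b[3])&(Z>.03);print(nm,k.sum(),P[k].min(0).round(3),P[k].max(0).round(3))
E
python3 slab.py
```

```text
top deck 598.0 -246.9 [183.3 184.9] 61.8 trim [ 0.5974 -0.2466] [0.1808 0.1819] z 0.0353
top deck+laid 598.0 -246.9 [183.3 184.9] 61.8 trim [ 0.5974 -0.2466] [0.1804 0.1814] z 0.0361
top laid 652.3 -210.1 [ 55.7 112.7] 151.95 trim [ 0.652  -0.2096] [0.1102 0.0543] z 0.0805
0.59 [(0.058, -236), (0.06, -238), (0.065, -236), (0.067, -238), (0.071, -193), (0.075, -189), (0.078, -196), (0.082, -191), (0.087, -191), (0.091, -192), (0.093, -193), (0.098, -190), (0.102, -192), (0.104, -193), (0.109, -189), (0.113, -187), (0.115, -192), (0.12, -193), (0.124, -191), (0.132, -236), (0.136, -234), (0.139, -237), (0.143, -235), (0.146, -236), (0.151, -236), (0.155, -232), (0.157, -234), (0.161, -223), (0.161, -206), (0.164, -192), (0.168, -191), (0.173, -189), (0.178, -192), (0.18, -191), (0.184, -189), (0.186, -192), (0.191, -189), (0.195, -188), (0.198, -192), (0.202, -192), (0.206, -189), (0.209, -192), (0.213, -188), (0.224, -233), (0.229, -234), (0.233, -233), (0.238, -233), (0.241, -235), (0.243, -208), (0.243, -223), (0.244, -202), (0.246, -191), (0.249, -193), (0.253, -192), (0.256, -195)
[... 1052 characters left out ...]
61, -239), (0.265, -233), (0.27, -235), (0.275, -235), (0.279, -235), (0.282, -238), (0.286, -232), (0.29, -233), (0.293, -236), (0.298, -237), (0.302, -235), (0.307, -233), (0.31, -236), (0.315, -239)]
0.655 []
roll 1193 [0.361 0.    0.03 ] [0.499 0.099 1.282]
vial 226 [ 0.731 -0.043  0.031] [ 0.76  -0.009  0.111]
blue 1095 [0.678 0.225 0.03 ] [0.802 0.32  0.054]
stapler 609 [0.314 0.188 0.031] [0.361 0.306 0.049]
scene deck 600.4 -249.4 [186.1 189.2] 61.05 trim [ 0.6011 -0.2494] [0.1839 0.1842] z 0.0359
scene deck+laid 600.4 -249.4 [186.1 189.2] 61.05 trim [ 0.6012 -0.2496] [0.1835 0.1837] z 0.0368
scene laid 654.5 -212.8 [ 58.5 117. ] 152.54 trim [ 0.6541 -0.2125] [0.1122 0.0575] z 0.0808
```

Measured values:
- **Slab:** centre about (0.599, -0.248), yaw 152°, deck z 0.036, laid carton consistent with its slot.
- **Carton tops:** (0.544, 0.097), (0.545, 0.188) and (0.546, 0.270) at z 0.0935, tilt 30°, rack yaw about -0.5°.

First I move to above carton_1.

>>> send_rows:
  targets: [0.212, -0.327, -0.007, 0, 0, 0.0186, 0.85, 0.212, -0.327, -0.007, 0, 0, 0.0186, 0.85, 0.212, -0.327, -0.007, 0, 0, 0.0186, 0.85, 0.212, -0.327, -0.007, 0, 0, 0.0186, 0.85, 0.212, -0.327, -0.007, 0, 0, 0.0186, 0.85, 0.212, -0.327, -0.007, 0, -0.0111, 0, 0.85, 0.212, -0.327, -0.007, 0, -0.0111, 0, 0.85, 0.212, -0.327, -0.007, 0, -0.0111, 0, 0.85, 0.212, -0.327, -0.007, 0, -0.0111, 0, 0.85, 0.212, -0.327, -0.007, 0, -0.0111, 0, 0.85, 0.212, -0.327, -0.007, 0, -0.0111, 0, 0.85, 0.212, -0.327, -0.007, 0, -0.0111, 0, 0.85, 0.212, -0.327, -0.007, 0, -0.0111, 0, 0.85, 0.212, -0.327, -0.007, 0, -0.0111, 0, 0.85, 0.212, -0.327, -0.007, 0, -0.0111, 0, 0.85, 0.212, -0.327, -0.007, 0, -0.0111, 0, 0.85, 0.212, -0.327, -0.007, 0, -0.0111, 0, 0.85, 0.212, -0.327, -0.007, 0, -0.0111, 0, 0.85, 0.212, -0.327, -0.007, 0, -0.0111, 0, 0.85, 0.212, -0.327, -0.007, 0, -0.0111, 0, 0.85]
  squeeze: 60

```text
time_s: 1.77
ee_pos: [0.5321, 0.0961, 0.2198]
tcp_rot: [0.686, 0.68, 0.184, 0.183]
contact_force: [0.8, 1.2, -0.6]
gripper_width: 0.073
```

>>> send_rows:
  targets: [0, 0, 0, 0, 0, 0, 0.85, 0, 0, 0, 0, 0, 0, 0.85]

```text
time_s: 1.93
ee_pos: [0.5315, 0.0961, 0.2191]
tcp_rot: [0.687, 0.679, 0.183, 0.182]
contact_force: [0.4, 0.4, 0.7]
gripper_width: 0.0726
```

```bash
cat > st.py <<'E'
from h import *
from scipy.spatial.transform import Rotation as R
o=env.get_obs();M=R.from_quat(o["tcp_rot"]).as_matrix()
print("t",round(o["time_s"],2),"p",o["ee_pos"].round(4),"x",M[:,0].round(3),"z",M[:,2].round(3),"xyaw",np.degrees(np.arctan2(M[1,0],M[0,0])).round(2),"tilt",np.degrees(np.arccos(-M[2,2])).round(2),"q",o["joint_pos"].round(2),"F",o["contact_force"].round(1),"w",round(o["gripper_width"],4))
E
python3 st.py
```

```text
t 1.93 p [0.5315 0.0961 0.2191] x [0.011 1.    0.004] z [ 0.498 -0.002 -0.867] xyaw 89.38 tilt 29.86 q [ 0.11 -0.42  2.22 -0.07  0.83 -1.42] F [0.4 0.4 0.7] w 0.0726
```

>>> send_rows:
  targets: [0, 0.004, -0.198, 0, 0, 0, 0.85, 0, 0.004, -0.198, 0, 0, 0, 0.85, 0, 0.004, -0.198, 0, 0, 0, 0.85, 0, 0.004, -0.198, 0, 0, 0, 0.85, 0.0694, 0, -0.1203, 0, 0, 0, 0.85, 0.0694, 0, -0.1203, 0, 0, 0, 0.85, 0.0694, 0, -0.1203, 0, 0, 0, 0.85, 0.0694, 0, -0.1203, 0, 0, 0, 0.85, 0.0694, 0, -0.1203, 0, 0, 0, 0.85, 0.0694, 0, -0.1203, 0, 0, 0, 0.85, 0.0694, 0, -0.1203, 0, 0, 0, 0.85, 0.0694, 0, -0.1203, 0, 0, 0, 0.85, 0.0694, 0, -0.1203, 0, 0, 0, 0.85, 0, 0, 0, 0, 0, 0, 0.85, 0, 0, 0, 0, 0, 0, 0.85]

```text
time_s: 3.18
ee_pos: [0.5811, 0.0999, 0.0694]
tcp_rot: [0.686, 0.681, 0.183, 0.181]
contact_force: [-0.5, 0.3, 0.1]
gripper_width: 0.0726
```

```bash
python3 - <<'E'
from h import *
import st
c=cap("scene");save(c,"s1.png");d=cap("top");save(d,"t1.png")
a=cv2.resize(c["pixels"][170:260,260:420],(640,360));b=cv2.resize(d["pixels"][140:260,140:300],(320,240))
cv2.imwrite("pics/g1.png",np.vstack([a,np.hstack([b,b*0])])[...,::-1])
E
```

```text
t 3.18 p [0.5811 0.0999 0.0694] x [0.006 1.    0.004] z [ 0.498  0.001 -0.867] xyaw 89.66 tilt 29.86 q [ 0.1  -0.09  2.23 -0.11  0.49 -1.38] F [-0.5  0.3  0.1] w 0.0726
```

View pics/g1.png

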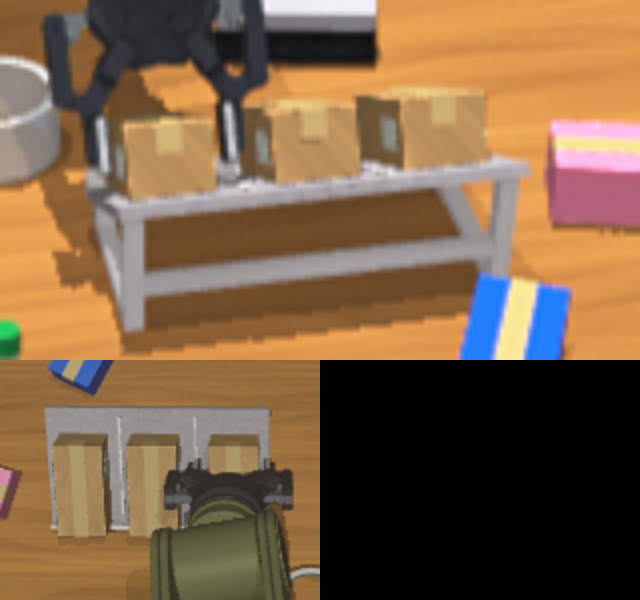

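The close view shows the fingers straddling carton_1 (at about (95-245,150) in the crop), clear of carton_2. I close now.

>>> send_rows:
  targets: [0, 0, 0, 0, 0, 0, 0, 0, 0, 0, 0, 0, 0, 0, 0, 0, 0, 0, 0, 0, 0, 0, 0, 0, 0, 0, 0, 0, 0, 0, 0, 0, 0, 0, 0, 0, 0, 0, 0, 0, 0, 0, 0, 0, 0, 0, 0, 0, 0, 0, 0, 0, 0, 0, 0, 0, 0, 0, 0, 0, 0, 0, 0, 0, 0, 0, 0, 0, 0, 0]
  squeeze: 60

```text
time_s: 4.12
ee_pos: [0.5821, 0.0992, 0.0716]
tcp_rot: [0.686, 0.68, 0.184, 0.182]
contact_force: [-4.7, 0.5, 6.5]
gripper_width: 0.0543
```

```bash
python3 st.py
```

```text
t 4.12 p [0.5821 0.0992 0.0716] x [0.007 1.    0.004] z [ 0.501  0.    -0.866] xyaw 89.6 tilt 30.06 q [ 0.1  -0.1   2.23 -0.11  0.49 -1.38] F [-4.7  0.5  6.5] w 0.0543
```

>>> send_rows:
  targets: [-0.0781, 0, 0.1353, 0, 0, 0, 0, -0.0781, 0, 0.1353, 0, 0, 0, 0, -0.0781, 0, 0.1353, 0, 0, 0, 0, -0.0781, 0, 0.1353, 0, 0, 0, 0, -0.0781, 0, 0.1353, 0, 0, 0, 0, -0.0781, 0, 0.1353, 0, 0, 0, 0, -0.0781, 0, 0.1353, 0, 0, 0, 0, -0.0781, 0, 0.1353, 0, 0, 0, 0, 0.0329, -0.1, 0.0677, 0, 0.0139, 0, 0, 0.0329, -0.1, 0.0677, 0, 0.0139, 0, 0, 0.0329, -0.1, 0.0677, 0, 0.0139, 0, 0, 0.0329, -0.1, 0.0677, 0, 0.0139, 0, 0, 0.0329, -0.1, 0.0677, 0, 0.0139, 0, 0, 0.0329, -0.1, 0.0677, 0, 0.0139, 0, 0, 0.0329, -0.1, 0.0677, 0, 0.0139, 0, 0, 0.0329, -0.1, 0.0677, 0, 0.0139, 0, 0, 0.0329, -0.1, 0.0677, 0, 0.0139, 0, 0, 0.0329, -0.1, 0.0677, 0, 0.0139, 0, 0, 0.0329, -0.1, 0.0677, 0, 0.0139, 0, 0, 0.0329, -0.1, 0.0677, 0, 0.0139, 0, 0]

```text
time_s: 5.78
ee_pos: [0.5632, 0.0024, 0.2219]
tcp_rot: [0.71, 0.704, -0.001, -0.001]
contact_force: [0.5, 1.3, -1.2]
gripper_width: 0.0542
```

```bash
python3 st.py
```

```text
t 5.78 p [0.5632 0.0024 0.2219] x [0.009 1.    0.   ] z [-0.003  0.    -1.   ] xyaw 89.49 tilt 0.18 q [-0.09 -0.06  1.85 -0.    1.35 -1.65] F [ 0.5  1.3 -1.2] w 0.0542
```

>>> send_rows:
  targets: [0, -0.2647, -0.082, 0, 0, -0.0109, 0, 0, -0.2647, -0.082, 0, 0, -0.0109, 0, 0, -0.2647, -0.082, 0, 0, -0.0109, 0, 0, -0.2647, -0.082, 0, 0, -0.0109, 0, 0, -0.2647, -0.082, 0, 0, -0.0109, 0, 0, -0.2647, -0.082, 0, 0, -0.0109, 0, 0, -0.2647, -0.082, 0, 0, -0.0109, 0, 0, -0.2647, -0.082, 0, 0, -0.0109, 0, 0, -0.2647, -0.082, 0, 0, -0.0109, 0, 0, -0.2647, -0.082, 0, 0, -0.0109, 0, 0, -0.2647, -0.082, 0, 0, -0.0109, 0, 0, -0.2647, -0.082, 0, 0, -0.0109, 0, 0, -0.2647, -0.082, 0, 0, -0.0109, 0, 0, -0.2647, -0.082, 0, 0, -0.0109, 0, 0, 0, 0, 0, 0, 0, 0, 0, 0, 0, 0, 0, 0, 0]

```text
time_s: 7.12
ee_pos: [0.5626, -0.2941, 0.129]
tcp_rot: [0.857, 0.515, -0.0, -0.001]
contact_force: [0.2, 0.4, -1.0]
gripper_width: 0.0545
```

```bash
cat > held.py <<'E'
from slab import *
import st
# held carton: visible points from both cameras, brown, between z0 and z0+.06
z0=st.o["ee_pos"][2]; p=st.o["ee_pos"]
for n in("top","scene"):
    c=cap(n);P=pts(c);np.savez(n+"h.npz",**c)
    hsv=cv2.cvtColor(c["pixels"],cv2.COLOR_RGB2HSV)
    m=(c["depth"]>0)&(hsv[...,0]<30)&(hsv[...,1]>70)&(np.linalg.norm(P[...,:2]-p[:2],axis=-1)<.1)&(P[...,2]>z0-.02)&(P[...,2]<z0+.06)
    if m.sum()<50: continue
    m=comp(m); Q=P[m]; save(c,n+"h.png")
    t=Q[Q[:,2]>z0+.03]; 
    if len(t)<30: print(n,len(t)); continue
    cc,nn,_=fit(t)
    (cx,cy),wh,a=cv2.minAreaRect((t[:,:2]*1000).astype(np.float32)); a+=90*(wh[0]<wh[1])
    print(n,len(Q),"z 1..99%",np.percentile(Q[:,2],[1,50,99]).round(4),"top: med z",np.median(t[:,2]).round(4),"n",nn.round(3),"rect",round(cx,1),round(cy,1),np.round(wh,1),round(a,2))
    b=cv2.boxPoints(((cx,cy),wh,a-90*(wh[0]<wh[1])));print(b.round(1).tolist())
    bot,tp=np.percentile(Q[:,2],[.5,99.5]);print("bottom",bot.round(4))
E
python3 held.py; python3 -c "
import cv2;i=cv2.imread('pics/sceneh.png')[180:320,80:280];cv2.imwrite('pics/hv.png',cv2.resize(i,None,fx=3.5,fy=3.5))"
```

```text
t 7.12 p [ 0.5626 -0.2941  0.129 ] x [0.47  0.882 0.   ] z [-0.002  0.002 -1.   ] xyaw 61.94 tilt 0.15 q [-0.57  0.17  1.77  0.    1.2  -1.65] F [ 0.2  0.4 -1. ] w 0.0545
top 225 z 1..99% [0.1219 0.1535 0.1707] top: med z 0.1657 n [-0.037 -0.178  0.983] rect 532.9 -249.6 [22.2 69.8] 169.79
[[496.6000061035156, -254.3000030517578], [565.2000122070312, -266.70001220703125], [569.2000122070312, -244.89999389648438], [500.5, -232.5]]
bottom 0.1202
scene 719 z 1..99% [0.124  0.1613 0.1822] top: med z 0.1676 n [0.002 0.006 1.   ] rect 569.9 -307.8 [88.2 61.7] 27.86
[[516.5, -301.20001220703125], [545.2999877929688, -355.70001220703125], [623.2999877929688, -314.5], [594.4000244140625, -259.8999938964844]]
bottom 0.1235
```

View pics/hv.png

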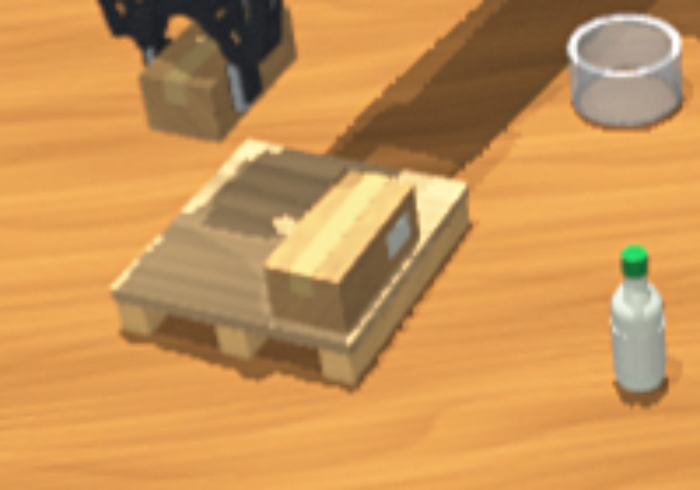

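```bash
cat > end.py <<'E'
from slab import *
import sys
p=np.array(eval(sys.argv[1]));a=np.deg2rad(float(sys.argv[2]));d=np.array([np.cos(a),np.sin(a)]);e=np.array([-d[1],d[0]])
for n in("top","scene"):
    c=dict(np.load(n+"h.npz"));P=pts(c);hsv=cv2.cvtColor(c["pixels"],cv2.COLOR_RGB2HSV)
    D=(P[...,:2]-p[:2])@d;E=(P[...,:2]-p[:2])@e
    m=(c["depth"]>0)&(hsv[...,0]<30)&(hsv[...,1]>70)&(abs(D)<.1)&(abs(E)<.04)&(P[...,2]>p[2]-.01)&(P[...,2]<p[2]+.048)
    print(n,m.sum(),"along pct",np.percentile(D[m],[1,5,50,95,99]).round(4),"across",np.percentile(E[m],[1,50,99]).round(4))
    f=m&(D>.025)
    for lo in np.arange(-.005,.045,.01):
        k=f&(P[...,2]-p[2]>lo)&(P[...,2]-p[2]<lo+.01)
        if k.sum()>8: print(n,"z",lo.round(3),k.sum(),"D",np.percentile(D[k],[10,50,90]).round(4),"E",np.percentile(E[k],[2,98]).round(4))
    # height of top
    k=m&(P[...,2]>p[2]+.03);print("top z rel",np.median(P[...,2][k])-p[2])
E
python3 end.py "[.5626,-.2941,.129]" -28
```

```text
top 226 along pct [-0.0788 -0.0783 -0.0636 -0.0148 -0.0092] across [0.0021 0.0271 0.0287]
top z rel 0.03677497889375503
scene 830 along pct [-0.0726 -0.0626  0.0242  0.0368  0.0381] across [-0.0295  0.0068  0.0288]
scene z -0.005 82 D [0.0324 0.0345 0.0368] E [-0.0271  0.0284]
scene z 0.005 79 D [0.0302 0.0346 0.0365] E [-0.0259  0.0272]
scene z 0.015 77 D [0.0313 0.0346 0.0373] E [-0.0262  0.0276]
scene z 0.025 72 D [0.0314 0.0349 0.0369] E [-0.0265  0.0274]
scene z 0.035 94 D [0.027  0.033  0.0368] E [-0.0258  0.0271]
top z rel 0.03852514712901478
```

>>> send_rows:
  targets: [0.006, -0.002, -0.1, 0, 0, 0, 0, 0.006, -0.002, -0.1, 0, 0, 0, 0, 0.006, -0.002, -0.1, 0, 0, 0, 0, 0.006, -0.002, -0.1, 0, 0, 0, 0, 0, 0, -0.1, 0, 0, 0, 0, 0, 0, -0.1, 0, 0, 0, 0, 0, 0, -0.1, 0, 0, 0, 0, 0, 0, -0.1, 0, 0, 0, 0, 0, 0, -0.1, 0, 0, 0, 0, 0, 0, -0.1, 0, 0, 0, 0, 0, 0, -0.016, 0, 0, 0, 0, 0, 0, -0.016, 0, 0, 0, 0, 0, 0, -0.016, 0, 0, 0, 0, 0, 0, -0.016, 0, 0, 0, 0, 0, 0, -0.016, 0, 0, 0, 0, 0, 0, 0, 0, 0, 0, 0, 0, 0, 0, 0, 0, 0, 0]

```text
time_s: 8.63
ee_pos: [0.5654, -0.2943, 0.0437]
tcp_rot: [0.857, 0.515, -0.0, -0.0]
contact_force: [0.6, -0.2, -1.8]
gripper_width: 0.0544
```

```bash
python3 st.py
```

```text
t 8.63 p [ 0.5654 -0.2943  0.0437] x [ 0.469  0.883 -0.   ] z [-0.001  0.    -1.   ] xyaw 62.04 tilt 0.03 q [-0.56  0.28  1.81 -0.    1.06 -1.65] F [ 0.6 -0.2 -1.8] w 0.0544
```

Nothing in contact yet, so I go down slowly a little further.

>>> send_rows:
  targets: [0, 0, -0.01, 0, 0, 0, 0, 0, 0, -0.01, 0, 0, 0, 0, 0, 0, -0.01, 0, 0, 0, 0, 0, 0, 0, 0, 0, 0, 0]

```text
time_s: 8.97
ee_pos: [0.5657, -0.2945, 0.0429]
tcp_rot: [0.857, 0.515, -0.0, -0.0]
contact_force: [-2.6, 1.3, 7.2]
gripper_width: 0.0543
```

>>> send_rows:
  targets: [0, 0, -0.01, 0, 0, 0, 0, 0, 0, 0, 0, 0, 0, 0]

```text
time_s: 9.13
ee_pos: [0.5657, -0.2945, 0.0429]
tcp_rot: [0.857, 0.515, -0.0, -0.0]
contact_force: [-4.1, 2.1, 10.2]
gripper_width: 0.0544
```

>>> send_rows:
  targets: [0, 0, 0, 0, 0, 0, 0.85, 0, 0, 0, 0, 0, 0, 0.85, 0, 0, 0, 0, 0, 0, 0.85, 0, 0, 0, 0, 0, 0, 0.85, 0, 0, 0, 0, 0, 0, 0.85, 0, 0, 0.03, 0, 0, 0, 0.85, 0, 0, 0.1, 0, 0, 0, 0.85, 0, 0, 0.25, 0, 0, 0, 0.85, 0, 0, 0.4, 0, 0, 0, 0.85, 0, 0, 0.4, 0, 0, 0, 0.85, 0, 0, 0.4, 0, 0, 0, 0.85, 0, 0, 0.4, 0, 0, 0, 0.85, 0, 0, 0.25, 0, 0, 0, 0.85]

```text
time_s: 10.22
ee_pos: [0.5665, -0.2949, 0.2241]
tcp_rot: [0.857, 0.515, 0.001, 0.002]
contact_force: [0.3, -0.2, -0.5]
gripper_width: 0.0725
```

```bash
python3 st.py
```

```text
t 10.22 p [ 0.5665 -0.2949  0.2241] x [ 0.469  0.883 -0.   ] z [ 0.004 -0.003 -1.   ] xyaw 62.04 tilt 0.29 q [-0.56  0.1   1.69 -0.    1.35 -1.65] F [ 0.3 -0.2 -0.5] w 0.0725
```

>>> send_rows:
  targets: [-0.0236, 0.3354, 0, 0, 0, 0.0254, 0.85, -0.0236, 0.3354, 0, 0, 0, 0.0254, 0.85, -0.0236, 0.3354, 0, 0, 0, 0.0254, 0.85, -0.0236, 0.3354, 0, 0, 0, 0.0254, 0.85, -0.0236, 0.3354, 0, 0, 0, 0.0254, 0.85, -0.0236, 0.3354, 0, 0, 0, 0.0254, 0.85, -0.0236, 0.3354, 0, 0, -0.0139, 0, 0.85, -0.0236, 0.3354, 0, 0, -0.0139, 0, 0.85, -0.0236, 0.3354, 0, 0, -0.0139, 0, 0.85, -0.0236, 0.3354, 0, 0, -0.0139, 0, 0.85, -0.0236, 0.3354, 0, 0, -0.0139, 0, 0.85, -0.0236, 0.3354, 0, 0, -0.0139, 0, 0.85, -0.0236, 0.3354, 0, 0, -0.0139, 0, 0.85, -0.0236, 0.3354, 0, 0, -0.0139, 0, 0.85, -0.0236, 0.3354, 0, 0, -0.0139, 0, 0.85, -0.0236, 0.3354, 0, 0, -0.0139, 0, 0.85, -0.0236, 0.3354, 0, 0, -0.0139, 0, 0.85, -0.0236, 0.3354, 0, 0, -0.0139, 0, 0.85, 0, 0, 0, 0, 0, 0, 0.85, 0, 0, 0, 0, 0, 0, 0.85]

```text
time_s: 11.88
ee_pos: [0.5305, 0.19, 0.219]
tcp_rot: [0.685, 0.681, 0.184, 0.182]
contact_force: [0.9, 0.3, 0.4]
gripper_width: 0.0723
```

```bash
cat > after.py <<'E'
from slab import *
import st
Cs={"top":np.array([.5974,-.2466]),"scene":np.array([.6011,-.2494])};y=np.deg2rad(151.9)
R=np.array([[np.cos(y),np.sin(y)],[-np.sin(y),np.cos(y)]])
for n in("top","scene"):
    c=cap(n);save(c,n+"a.png");P=pts(c);X,Y,Z=P[...,0],P[...,1],P[...,2]
    m=(X>.45)&(X<.75)&(Y>-.4)&(Y<-.08)&(c["depth"]>0)&(Z>.072)&(Z<.09)
    nl,L,s,_=cv2.connectedComponentsWithStats(cv2.erode(m.astype(np.uint8),np.ones((2,2))),connectivity=4)
    for i in range(1,nl):
        if s[i,4]<120: continue
        Q=P[L==i];(cx,cy),wh,a=cv2.minAreaRect((Q[:,:2]*1000).astype(np.float32));a+=90*(wh[0]<wh[1])
        ce,ss=trim(Q[:,:2],np.deg2rad(a));_,nn,_=fit(Q)
        print(n,s[i,4],"slabxy",(R@(ce-Cs[n])*1000).round(1),(ss*1000).round(1),"ang",round(a-151.9,2),"z",np.median(Q[:,2]).round(4),"n",nn.round(3))
E
python3 after.py
```

```text
t 11.88 p [0.5305 0.19   0.219 ] x [0.005 1.    0.004] z [ 0.499  0.001 -0.866] xyaw 89.72 tilt 29.95 q [ 0.33 -0.34  2.16 -0.22  0.83 -1.13] F [0.9 0.3 0.4] w 0.0723
top 984 slabxy [-29.8 -56.5] [108.   51.1] ang 0.43 z 0.0803 n [-0.002 -0.003  1.   ]
top 1087 slabxy [29.3 57.6] [108.8  53.8] ang 0.87 z 0.0804 n [-0.004 -0.006  1.   ]
scene 612 slabxy [27.9 55.7] [110.   53.6] ang 1.27 z 0.0808 n [0.013 0.018 1.   ]
scene 729 slabxy [-31.4 -59.4] [109.2  53.1] ang -0.58 z 0.0809 n [0.009 0.005 1.   ]
```

carton_1 sits in slot_c within 2 mm in both views. Next is carton_2, with the same descent and close.

>>> send_rows:
  targets: [0, -0.005, -0.198, 0, 0, 0, 0.85, 0, -0.005, -0.198, 0, 0, 0, 0.85, 0, -0.005, -0.198, 0, 0, 0, 0.85, 0, -0.005, -0.198, 0, 0, 0, 0.85, 0.0715, 0, -0.1203, 0, 0, 0, 0.85, 0.0715, 0, -0.1203, 0, 0, 0, 0.85, 0.0715, 0, -0.1203, 0, 0, 0, 0.85, 0.0715, 0, -0.1203, 0, 0, 0, 0.85, 0.0715, 0, -0.1203, 0, 0, 0, 0.85, 0.0715, 0, -0.1203, 0, 0, 0, 0.85, 0.0715, 0, -0.1203, 0, 0, 0, 0.85, 0.0715, 0, -0.1203, 0, 0, 0, 0.85, 0.0715, 0, -0.1203, 0, 0, 0, 0.85, 0, 0, 0, 0, 0, 0, 0.85, 0, 0, 0, 0, 0, 0, 0.85]

```text
time_s: 13.23
ee_pos: [0.5832, 0.1857, 0.0684]
tcp_rot: [0.687, 0.679, 0.183, 0.182]
contact_force: [-0.6, 0.9, 0.5]
gripper_width: 0.0726
```

```bash
python3 st.py
```

```text
t 13.23 p [0.5832 0.1857 0.0684] x [0.01  1.    0.004] z [ 0.499 -0.002 -0.867] xyaw 89.4 tilt 29.9 q [ 0.28 -0.03  2.17 -0.29  0.51 -1.05] F [-0.6  0.9  0.5] w 0.0726
```

>>> send_rows:
  targets: [0, 0, 0, 0, 0, 0, 0, 0, 0, 0, 0, 0, 0, 0, 0, 0, 0, 0, 0, 0, 0, 0, 0, 0, 0, 0, 0, 0, 0, 0, 0, 0, 0, 0, 0, 0, 0, 0, 0, 0, 0, 0, 0, 0, 0, 0, 0, 0, 0, 0, 0, 0, 0, 0, 0, 0, 0, 0, 0, 0, 0, 0, 0]

```text
time_s: 13.98
ee_pos: [0.5833, 0.1871, 0.07]
tcp_rot: [0.686, 0.68, 0.184, 0.183]
contact_force: [-4.3, -3.6, 5.7]
gripper_width: 0.0543
```

>>> send_rows:
  targets: [-0.0781, 0, 0.1353, 0, 0, 0, 0, -0.0781, 0, 0.1353, 0, 0, 0, 0, -0.0781, 0, 0.1353, 0, 0, 0, 0, -0.0781, 0, 0.1353, 0, 0, 0, 0, -0.0781, 0, 0.1353, 0, 0, 0, 0, -0.0781, 0, 0.1353, 0, 0, 0, 0, -0.0781, 0, 0.1353, 0, 0, 0, 0, -0.0781, 0, 0.1353, 0, 0, 0, 0, 0.0197, -0.1, 0.0677, 0, 0.0139, 0, 0, 0.0197, -0.1, 0.0677, 0, 0.0139, 0, 0, 0.0197, -0.1, 0.0677, 0, 0.0139, 0, 0, 0.0197, -0.1, 0.0677, 0, 0.0139, 0, 0, 0.0197, -0.1, 0.0677, 0, 0.0139, 0, 0, 0.0197, -0.1, 0.0677, 0, 0.0139, 0, 0, 0.0197, -0.1, 0.0677, 0, 0.0139, 0, 0, 0.0197, -0.1, 0.0677, 0, 0.0139, 0, 0, 0.0197, -0.1, 0.0677, 0, 0.0139, 0, 0, 0.0197, -0.1, 0.0677, 0, 0.0139, 0, 0, 0.0197, -0.1, 0.0677, 0, 0.0139, 0, 0, 0.0197, -0.1, 0.0677, 0, 0.0139, 0, 0]

```text
time_s: 15.65
ee_pos: [0.5513, 0.0909, 0.2197]
tcp_rot: [0.71, 0.704, -0.001, -0.002]
contact_force: [-0.3, 0.2, -2.8]
gripper_width: 0.0545
```

```bash
python3 st.py
```

```text
t 15.65 p [0.5513 0.0909 0.2197] x [0.009 1.    0.   ] z [-0.004  0.    -1.   ] xyaw 89.49 tilt 0.23 q [ 0.07 -0.07  1.87  0.    1.35 -1.49] F [-0.3  0.2 -2.8] w 0.0545
```

>>> send_rows:
  targets: [0, -0.2, -0.059, 0, 0, -0.03436, 0, 0, -0.2, -0.059, 0, 0, -0.03436, 0, 0, -0.2, -0.059, 0, 0, -0.03436, 0, 0, -0.2, -0.059, 0, 0, -0.03436, 0, 0, -0.2, -0.059, 0, 0, -0.03436, 0, 0, -0.2, -0.059, 0, 0, -0.03436, 0, 0, -0.2, -0.059, 0, 0, -0.03436, 0, 0, -0.2, -0.059, 0, 0, -0.03436, 0, 0, -0.2, -0.059, 0, 0, -0.03436, 0, 0, -0.2, -0.059, 0, 0, -0.03436, 0, 0, -0.2, -0.059, 0, 0, -0.03436, 0, 0, -0.2, -0.059, 0, 0, -0.03436, 0, 0, -0.2, -0.059, 0, 0, -0.03436, 0, 0, -0.2, -0.059, 0, 0, -0.03436, 0, 0, -0.2, -0.059, 0, 0, -0.03436, 0, 0, -0.2, -0.059, 0, 0, -0.03436, 0, 0, -0.2, -0.059, 0, 0, -0.03436, 0, 0, -0.2, -0.059, 0, 0, -0.03436, 0, 0, -0.2, -0.059, 0, 0, -0.03436, 0]

```text
time_s: 17.23
ee_pos: [0.5511, -0.2131, 0.1294]
tcp_rot: [0.97, -0.245, -0.001, -0.001]
contact_force: [-0.5, 0.4, -2.0]
gripper_width: 0.0548
```

>>> send_rows:
  targets: [0, 0, 0, 0, 0, 0, 0, 0, 0, 0, 0, 0, 0, 0]

```text
time_s: 17.4
ee_pos: [0.551, -0.2128, 0.1294]
tcp_rot: [0.97, -0.242, -0.001, -0.001]
contact_force: [-0.8, -0.0, -1.8]
gripper_width: 0.0546
```

```bash
python3 held.py | head -1; python3 end.py "np.load('/dev/null') if 0 else __import__('cell').env.get_obs()['ee_pos']" -118
```

```text
t 17.4 p [ 0.551  -0.2128  0.1294] x [ 0.883 -0.47  -0.002] z [-0.001  0.002 -1.   ] xyaw -28.01 tilt 0.15 q [-0.46  0.08  1.87  0.    1.19  0.03] F [-0.8 -0.  -1.8] w 0.0546
top 653 along pct [-0.0753 -0.0745 -0.0539 -0.0327 -0.0295] across [-0.0281 -0.0062  0.0272]
top z rel 0.0377676221727134
scene 1078 along pct [-0.0761 -0.075  -0.042   0.0236  0.0334] across [-0.0263  0.022   0.0329]
scene z -0.005 11 D [0.0273 0.03   0.0359] E [0.0256 0.0303]
scene z 0.005 16 D [0.0261 0.0297 0.0335] E [0.0252 0.0314]
scene z 0.015 15 D [0.0263 0.0301 0.0342] E [0.0259 0.0309]
top z rel 0.03879828001268859
```

>>> send_rows:
  targets: [0.004, 0.001, -0.1, 0, 0, 0, 0, 0.004, 0.001, -0.1, 0, 0, 0, 0, 0.004, 0.001, -0.1, 0, 0, 0, 0, 0, 0, -0.1, 0, 0, 0, 0, 0, 0, -0.1, 0, 0, 0, 0, 0, 0, -0.1, 0, 0, 0, 0, 0, 0, -0.1, 0, 0, 0, 0, 0, 0, -0.1, 0, 0, 0, 0, 0, 0, -0.1, 0, 0, 0, 0, 0, 0, -0.1, 0, 0, 0, 0, 0, 0, -0.016, 0, 0, 0, 0, 0, 0, -0.016, 0, 0, 0, 0, 0, 0, -0.016, 0, 0, 0, 0, 0, 0, -0.016, 0, 0, 0, 0, 0, 0, -0.016, 0, 0, 0, 0, 0, 0, -0.01, 0, 0, 0, 0, 0, 0, 0, 0, 0, 0, 0, 0, 0, 0, 0, 0, 0, 0]

```text
time_s: 19.0
ee_pos: [0.5528, -0.2126, 0.0436]
tcp_rot: [0.97, -0.242, 0.0, -0.0]
contact_force: [-0.7, -0.1, -2.9]
gripper_width: 0.0543
```

>>> send_rows:
  targets: [0, 0, -0.01, 0, 0, 0, 0, 0, 0, -0.01, 0, 0, 0, 0, 0, 0, 0, 0, 0, 0, 0]

```text
time_s: 19.25
ee_pos: [0.5528, -0.2127, 0.042]
tcp_rot: [0.97, -0.242, 0.0, -0.0]
contact_force: [-0.7, 0.4, -1.5]
gripper_width: 0.0543
```

>>> send_rows:
  targets: [0, 0, -0.01, 0, 0, 0, 0, 0, 0, -0.01, 0, 0, 0, 0, 0, 0, 0, 0, 0, 0, 0]

```text
time_s: 19.5
ee_pos: [0.553, -0.2129, 0.0416]
tcp_rot: [0.97, -0.242, 0.0, -0.0]
contact_force: [-4.4, 1.2, 5.9]
gripper_width: 0.0544
```

>>> send_rows:
  targets: [0, 0, 0, 0, 0, 0, 0.85, 0, 0, 0, 0, 0, 0, 0.85, 0, 0, 0, 0, 0, 0, 0.85, 0, 0, 0, 0, 0, 0, 0.85, 0, 0, 0, 0, 0, 0, 0.85, 0, 0, 0.03, 0, 0, 0, 0.85, 0, 0, 0.1, 0, 0, 0, 0.85, 0, 0, 0.25, 0, 0, 0, 0.85, 0, 0, 0.4, 0, 0, 0, 0.85, 0, 0, 0.4, 0, 0, 0, 0.85, 0, 0, 0.4, 0, 0, 0, 0.85, 0, 0, 0.4, 0, 0, 0, 0.85, 0, 0, 0.25, 0, 0, 0, 0.85]

```text
time_s: 20.58
ee_pos: [0.5539, -0.2132, 0.2239]
tcp_rot: [0.97, -0.242, 0.003, 0.0]
contact_force: [1.8, 0.1, 1.1]
gripper_width: 0.0726
```

```bash
python3 st.py
```

```text
t 20.58 p [ 0.5539 -0.2132  0.2239] x [ 0.883 -0.47   0.006] z [ 0.006 -0.002 -1.   ] xyaw -28.04 tilt 0.35 q [-0.46  0.    1.79  0.    1.34  0.03] F [1.8 0.1 1.1] w 0.0726
```

>>> send_rows:
  targets: [-0.013, 0.3023, 0, 0, 0, -0.0347, 0.85, -0.013, 0.3023, 0, 0, 0, -0.0347, 0.85, -0.013, 0.3023, 0, 0, 0, -0.0347, 0.85, -0.013, 0.3023, 0, 0, 0, -0.0347, 0.85, -0.013, 0.3023, 0, 0, 0, -0.0347, 0.85, -0.013, 0.3023, 0, 0, 0, -0.0347, 0.85, -0.013, 0.3023, 0, 0, 0, -0.0347, 0.85, -0.013, 0.3023, 0, 0, 0, -0.0347, 0.85, -0.013, 0.3023, 0, 0, 0, -0.0347, 0.85, -0.013, 0.3023, 0, 0, 0, -0.0347, 0.85, -0.013, 0.3023, 0, 0, -0.0167, 0, 0.85, -0.013, 0.3023, 0, 0, -0.0167, 0, 0.85, -0.013, 0.3023, 0, 0, -0.0167, 0, 0.85, -0.013, 0.3023, 0, 0, -0.0167, 0, 0.85, -0.013, 0.3023, 0, 0, -0.0167, 0, 0.85, -0.013, 0.3023, 0, 0, -0.0167, 0, 0.85, -0.013, 0.3023, 0, 0, -0.0167, 0, 0.85, -0.013, 0.3023, 0, 0, -0.0167, 0, 0.85, -0.013, 0.3023, 0, 0, -0.0167, 0, 0.85, -0.013, 0.3023, 0, 0, -0.0167, 0, 0.85]

```text
time_s: 22.25
ee_pos: [0.5317, 0.2723, 0.22]
tcp_rot: [-0.679, 0.686, -0.184, 0.186]
contact_force: [0.6, -0.4, -0.4]
gripper_width: 0.0724
```

>>> send_rows:
  targets: [0, 0, 0, 0, 0, 0, 0.85, 0, 0, 0, 0, 0, 0, 0.85]

```text
time_s: 22.42
ee_pos: [0.531, 0.2721, 0.2188]
tcp_rot: [-0.681, 0.685, -0.183, 0.184]
contact_force: [-0.2, 0.5, -0.0]
gripper_width: 0.0723
```

```bash
python3 after.py
```

```text
t 22.42 p [0.531  0.2721 0.2188] x [-0.005 -1.    -0.004] z [ 0.501  0.001 -0.865] xyaw -90.28 tilt 30.08 q [ 0.49 -0.23  2.08 -0.32  0.85  2.23] F [-0.2  0.5 -0. ] w 0.0723
top 2035 slabxy [  0.1 -29.5] [166.  104.7] ang 0.28 z 0.0804 n [-0.    -0.003  1.   ]
top 1069 slabxy [29.  57.7] [108.8  53.7] ang 0.91 z 0.0806 n [ 0.003 -0.001  1.   ]
scene 1988 slabxy [-1.8 -2.7] [166.6 166.7] ang 0.22 z 0.0808 n [0.001 0.    1.   ]
```

slot_b is filled: the combined outline of carton_2 and the laid carton matches the planned extents. Next is carton_3.

>>> send_rows:
  targets: [0, -0.005, -0.198, 0, 0, 0, 0.85, 0, -0.005, -0.198, 0, 0, 0, 0.85, 0, -0.005, -0.198, 0, 0, 0, 0.85, 0, -0.005, -0.198, 0, 0, 0, 0.85, 0.0715, 0, -0.1203, 0, 0, 0, 0.85, 0.0715, 0, -0.1203, 0, 0, 0, 0.85, 0.0715, 0, -0.1203, 0, 0, 0, 0.85, 0.0715, 0, -0.1203, 0, 0, 0, 0.85, 0.0715, 0, -0.1203, 0, 0, 0, 0.85, 0.0715, 0, -0.1203, 0, 0, 0, 0.85, 0.0715, 0, -0.1203, 0, 0, 0, 0.85, 0.0715, 0, -0.1203, 0, 0, 0, 0.85, 0.0715, 0, -0.1203, 0, 0, 0, 0.85, 0, 0, 0, 0, 0, 0, 0.85, 0, 0, 0, 0, 0, 0, 0.85]

```text
time_s: 23.77
ee_pos: [0.5835, 0.2692, 0.0677]
tcp_rot: [-0.68, 0.686, -0.183, 0.184]
contact_force: [-0.4, -0.3, -0.4]
gripper_width: 0.0726
```

```bash
python3 st.py
```

```text
t 23.77 p [0.5835 0.2692 0.0677] x [-0.008 -1.    -0.004] z [ 0.501 -0.001 -0.866] xyaw -90.45 tilt 30.04 q [ 0.44  0.06  2.09 -0.42  0.55  2.33] F [-0.4 -0.3 -0.4] w 0.0726
```

>>> send_rows:
  targets: [0, 0, 0, 0, 0, 0, 0, 0, 0, 0, 0, 0, 0, 0, 0, 0, 0, 0, 0, 0, 0, 0, 0, 0, 0, 0, 0, 0, 0, 0, 0, 0, 0, 0, 0, 0, 0, 0, 0, 0, 0, 0, 0, 0, 0, 0, 0, 0, 0, 0, 0, 0, 0, 0, 0, 0, 0, 0, 0, 0, 0, 0, 0]

```text
time_s: 24.52
ee_pos: [0.5837, 0.2698, 0.0696]
tcp_rot: [-0.68, 0.686, -0.183, 0.185]
contact_force: [-4.8, 1.2, 6.0]
gripper_width: 0.0546
```

>>> send_rows:
  targets: [-0.0781, 0, 0.1353, 0, 0, 0, 0, -0.0781, 0, 0.1353, 0, 0, 0, 0, -0.0781, 0, 0.1353, 0, 0, 0, 0, -0.0781, 0, 0.1353, 0, 0, 0, 0, -0.0781, 0, 0.1353, 0, 0, 0, 0, -0.0781, 0, 0.1353, 0, 0, 0, 0, -0.0781, 0, 0.1353, 0, 0, 0, 0, -0.0781, 0, 0.1353, 0, 0, 0, 0, 0.03, -0.1, 0.0677, 0, 0.0139, 0, 0, 0.03, -0.1, 0.0677, 0, 0.0139, 0, 0, 0.03, -0.1, 0.0677, 0, 0.0139, 0, 0, 0.03, -0.1, 0.0677, 0, 0.0139, 0, 0, 0.03, -0.1, 0.0677, 0, 0.0139, 0, 0, 0.03, -0.1, 0.0677, 0, 0.0139, 0, 0, 0.03, -0.1, 0.0677, 0, 0.0139, 0, 0, 0.03, -0.1, 0.0677, 0, 0.0139, 0, 0, 0.03, -0.1, 0.0677, 0, 0.0139, 0, 0, 0.03, -0.1, 0.0677, 0, 0.0139, 0, 0, 0.03, -0.1, 0.0677, 0, 0.0139, 0, 0, 0.03, -0.1, 0.0677, 0, 0.0139, 0, 0]

```text
time_s: 26.18
ee_pos: [0.5617, 0.1727, 0.2192]
tcp_rot: [-0.704, 0.71, 0.001, -0.001]
contact_force: [-0.5, -0.3, -2.3]
gripper_width: 0.0541
```

```bash
python3 st.py
```

```text
t 26.18 p [0.5617 0.1727 0.2192] x [-0.009 -1.     0.001] z [-0.002 -0.001 -1.   ] xyaw -90.51 tilt 0.13 q [ 0.21 -0.    1.8  -0.    1.34  1.79] F [-0.5 -0.3 -2.3] w 0.0541
```

>>> send_rows:
  targets: [0.055, -0.3, -0.0587, 0, 0, 0.01827, 0, 0.055, -0.3, -0.0587, 0, 0, 0.01827, 0, 0.055, -0.3, -0.0587, 0, 0, 0.01827, 0, 0.055, -0.3, -0.0587, 0, 0, 0.01827, 0, 0.055, -0.3, -0.0587, 0, 0, 0.01827, 0, 0.055, -0.3, -0.0587, 0, 0, 0.01827, 0, 0.055, -0.3, -0.0587, 0, 0, 0.01827, 0, 0.055, -0.3, -0.0587, 0, 0, 0.01827, 0, 0.055, -0.3, -0.0587, 0, 0, 0.01827, 0, 0.055, -0.3, -0.0587, 0, 0, 0.01827, 0, 0.055, -0.3, -0.0587, 0, 0, 0.01827, 0, 0.055, -0.3, -0.0587, 0, 0, 0.01827, 0, 0.055, -0.3, -0.0587, 0, 0, 0.01827, 0, 0.055, -0.3, -0.0587, 0, 0, 0.01827, 0, 0.055, -0.3, -0.0587, 0, 0, 0.01827, 0, 0.055, -0.3, -0.0587, 0, 0, 0.01827, 0, 0.055, -0.3, -0.0587, 0, 0, 0.01827, 0, 0.055, -0.3, -0.0587, 0, 0, 0.01827, 0, 0.055, -0.3, -0.0587, 0, 0, 0.01827, 0]

```text
time_s: 27.77
ee_pos: [0.645, -0.2835, 0.129]
tcp_rot: [0.971, -0.241, -0.001, -0.001]
contact_force: [0.9, 0.3, -1.4]
gripper_width: 0.0543
```

>>> send_rows:
  targets: [0, 0, 0, 0, 0, 0, 0, 0, 0, 0, 0, 0, 0, 0]

```text
time_s: 27.93
ee_pos: [0.6447, -0.2834, 0.1288]
tcp_rot: [0.97, -0.243, -0.001, -0.001]
contact_force: [0.4, 0.5, -2.9]
gripper_width: 0.0542
```

```bash
python3 held.py | head -1; python3 end.py "__import__('cell').env.get_obs()['ee_pos']" 62; python3 -c "
import cv2,numpy as np
from h import *
im=[np.load(n+'h.npz')['pixels'][...,::-1] for n in('top','scene')]
cv2.imwrite('pics/d.png',np.hstack([cv2.resize(im[0][110:260,320:480],(400,375)),cv2.resize(im[1][180:320,80:230],(400,375))]))"
```

```text
t 27.93 p [ 0.6447 -0.2834  0.1288] x [ 0.882 -0.472 -0.003] z [-0.002  0.003 -1.   ] xyaw -28.16 tilt 0.21 q [-0.49  0.32  1.6   0.    1.23 -0.  ] F [ 0.4  0.5 -2.9] w 0.0542
top 146 along pct [0.0239 0.0261 0.0323 0.0339 0.0341] across [-0.027   0.008   0.0287]
top z -0.005 19 D [0.0285 0.0334 0.034 ] E [-0.0269  0.0277]
top z 0.005 16 D [0.0274 0.0335 0.0339] E [-0.018   0.0287]
top z 0.015 19 D [0.0303 0.0334 0.0339] E [-0.0265  0.0282]
top z 0.025 22 D [0.0275 0.0331 0.0337] E [-0.027   0.0281]
top z 0.035 63 D [0.0289 0.0308 0.0335] E [-0.0264  0.0271]
top z rel 0.037944309832997486
scene 997 along pct [-0.0765 -0.0711  0.0088  0.0327  0.0337] across [-0.032  -0.0223  0.0266]
scene z -0.005 57 D [0.0287 0.0316 0.0328] E [-0.0308  0.0234]
scene z 0.005 61 D [0.0288 0.032  0.0328] E [-0.0309  0.0228]
scene z 0.015 64 D [0.0294 0.0316 0.0335] E [-0.031   0.0236]
scene z 0.025 62 D [0.029  0.0313 0.0333] E [-0.0303  0.0252]
scene z 0.035 73 D [0.0263 0.0302 0.0327] E [-0.0309  0.024 ]
top z rel 0.03886572022144055
```

View pics/d.png

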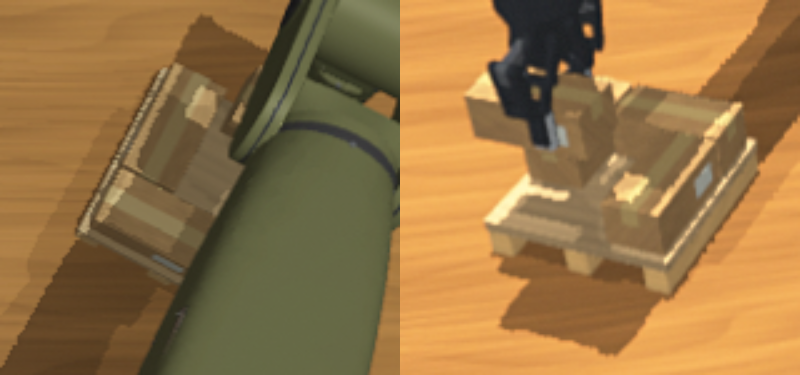

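The pinwheel so far looks right, with slot_d free below the held carton and the hole open. I lower it with a 1 mm correction.

>>> send_rows:
  targets: [0.005, 0.005, -0.1, 0, 0, 0, 0, 0.005, 0.005, -0.1, 0, 0, 0, 0, 0.005, 0.005, -0.1, 0, 0, 0, 0, 0, 0, -0.1, 0, 0, 0, 0, 0, 0, -0.1, 0, 0, 0, 0, 0, 0, -0.1, 0, 0, 0, 0, 0, 0, -0.1, 0, 0, 0, 0, 0, 0, -0.1, 0, 0, 0, 0, 0, 0, -0.1, 0, 0, 0, 0, 0, 0, -0.1, 0, 0, 0, 0, 0, 0, -0.016, 0, 0, 0, 0, 0, 0, -0.016, 0, 0, 0, 0, 0, 0, -0.016, 0, 0, 0, 0, 0, 0, -0.016, 0, 0, 0, 0, 0, 0, -0.016, 0, 0, 0, 0, 0, 0, -0.01, 0, 0, 0, 0, 0, 0, 0, 0, 0, 0, 0, 0, 0, 0, 0, 0, 0, 0]

```text
time_s: 29.53
ee_pos: [0.647, -0.2813, 0.044]
tcp_rot: [0.97, -0.242, 0.0, -0.001]
contact_force: [0.1, -0.0, -2.3]
gripper_width: 0.0545
```

>>> send_rows:
  targets: [0, 0, -0.01, 0, 0, 0, 0, 0, 0, -0.01, 0, 0, 0, 0, 0, 0, 0, 0, 0, 0, 0]

```text
time_s: 29.78
ee_pos: [0.6469, -0.2813, 0.042]
tcp_rot: [0.97, -0.242, 0.0, -0.001]
contact_force: [-0.8, -0.2, -2.3]
gripper_width: 0.0545
```

>>> send_rows:
  targets: [0, 0, -0.01, 0, 0, 0, 0, 0, 0, -0.01, 0, 0, 0, 0, 0, 0, 0, 0, 0, 0, 0]

```text
time_s: 30.03
ee_pos: [0.6471, -0.2814, 0.0416]
tcp_rot: [0.97, -0.242, 0.0, -0.001]
contact_force: [-1.7, 2.3, 2.8]
gripper_width: 0.0542
```

Light contact: the force went from -2.3 to +2.8 N. I release, lift and move off to the rack side so the cameras have a clear view.

>>> send_rows:
  targets: [0, 0, 0, 0, 0, 0, 0.85, 0, 0, 0, 0, 0, 0, 0.85, 0, 0, 0, 0, 0, 0, 0.85, 0, 0, 0, 0, 0, 0, 0.85, 0, 0, 0, 0, 0, 0, 0.85, 0, 0, 0.03, 0, 0, 0, 0.85, 0, 0, 0.1, 0, 0, 0, 0.85, 0, 0, 0.25, 0, 0, 0, 0.85, 0, 0, 0.4, 0, 0, 0, 0.85, 0, 0, 0.4, 0, 0, 0, 0.85, 0, 0, 0.4, 0, 0, 0, 0.85, 0, 0, 0.4, 0, 0, 0, 0.85]

```text
time_s: 31.03
ee_pos: [0.6469, -0.2813, 0.2014]
tcp_rot: [0.97, -0.242, 0.001, -0.001]
contact_force: [0.1, -0.3, 0.4]
gripper_width: 0.073
```

>>> send_rows:
  targets: [-0.1, 0.3, 0.05, 0, 0, 0, 0.85, -0.1, 0.3, 0.05, 0, 0, 0, 0.85, -0.1, 0.3, 0.05, 0, 0, 0, 0.85, -0.1, 0.3, 0.05, 0, 0, 0, 0.85, -0.1, 0.3, 0.05, 0, 0, 0, 0.85, -0.1, 0.3, 0, 0, 0, 0, 0.85, -0.1, 0.3, 0, 0, 0, 0, 0.85, -0.1, 0.3, 0, 0, 0, 0, 0.85, -0.1, 0.3, 0, 0, 0, 0, 0.85, -0.1, 0.3, 0, 0, 0, 0, 0.85, -0.1, 0.3, 0, 0, 0, 0, 0.85, -0.1, 0.3, 0, 0, 0, 0, 0.85, 0, 0.3, 0, 0, 0, 0, 0.85, 0, 0.3, 0, 0, 0, 0, 0.85, 0, 0.3, 0, 0, 0, 0, 0.85, 0, 0.3, 0, 0, 0, 0, 0.85, 0, 0, 0, 0, 0, 0, 0.85, 0, 0, 0, 0, 0, 0, 0.85]

```text
time_s: 32.53
ee_pos: [0.551, 0.1035, 0.2198]
tcp_rot: [0.971, -0.241, 0.001, -0.001]
contact_force: [-0.4, -0.0, 0.1]
gripper_width: 0.0729
```

```bash
cat > fin.py <<'E'
from slab import *
import st
Cs={"top":np.array([.5974,-.2466]),"scene":np.array([.6011,-.2494])};y=np.deg2rad(151.9)
R=np.array([[np.cos(y),np.sin(y)],[-np.sin(y),np.cos(y)]])
slots={"laid":(-30,-57.5,0),"b":(57.5,-30,90),"c":(30,57.5,0),"d":(-57.5,30,90)}
ims=[]
for n in("top","scene"):
    c=cap(n);P=pts(c);ims.append(c["pixels"])
    S=(P[...,:2]-Cs[n])@R.T*1000;Z=P[...,2]
    t=(Z>.07)&(Z<.095)&(c["depth"]>0)
    for k,(sx,sy,a) in slots.items():
        hx,hy=(57.5,30) if a==0 else (30,57.5)
        m=t&(abs(S[...,0]-sx)<hx)&(abs(S[...,1]-sy)<hy)
        if m.sum()<50: print(n,k,"none");continue
        q=S[m];(cx,cy),wh,an=cv2.minAreaRect(q.astype(np.float32));an+=90*(wh[0]<wh[1]);_,nn,_=fit(P[m])
        lo,hi=np.percentile(q,[1,99],axis=0)
        print(n,k,"off",((lo+hi)/2-[sx,sy]).round(1),"ext",(hi-lo).round(1),"ang",round((an-a+90)%180-90,1),"z",np.median(Z[m]).round(4),"tilt",np.degrees(np.arccos(min(1,nn[2]))).round(1))
    if n=="top":
        o=dict(np.load("top0.npz"));print("bystander pixel diffs",[int((abs(o["pixels"].astype(int)-c["pixels"])[a:b,e:f].max(-1)>60).sum()) for a,b,e,f in((240,285,272,318),(110,138,298,320),(284,315,163,226))])
cv2.imwrite("pics/fin.png",np.hstack([cv2.resize(ims[0][110:260,320:480],(400,375)),cv2.resize(ims[1][200:300,100:230],(400,375))])[...,::-1])
E
python3 fin.py
```

```text
t 32.53 p [0.551  0.1035 0.2198] x [ 0.884 -0.468  0.001] z [ 0.002  0.001 -1.   ] xyaw -27.89 tilt 0.12 q [ 0.09 -0.07  1.86  0.    1.34  0.58] F [-0.4 -0.   0.1] w 0.0729
top laid off [-0.5  1.1] ext [109.1  56.4] ang -0.0 z 0.0805 tilt 0.3
top b off [-1.7 -0.8] ext [ 54.7 106.8] ang -0.4 z 0.0804 tilt 0.3
top c off [-1.2 -1.2] ext [109.2  55.3] ang 0.6 z 0.0804 tilt 0.1
top d off [-1.1 -2.4] ext [ 55.4 108. ] ang -0.1 z 0.0802 tilt 0.2
bystander pixel diffs [351, 0, 127]
scene laid off [ 0.2 -0. ] ext [111.2  56.6] ang -0.2 z 0.0807 tilt 0.4
scene b off [-0.4 -0.6] ext [ 57.6 109.5] ang 0.2 z 0.0808 tilt 0.3
scene c off [-1.4 -0.3] ext [109.8  56.3] ang 0.6 z 0.0809 tilt 0.3
scene d off [-1.1 -1.4] ext [ 56.1 109. ] ang -0.3 z 0.0807 tilt 1.0
```

View pics/fin.png

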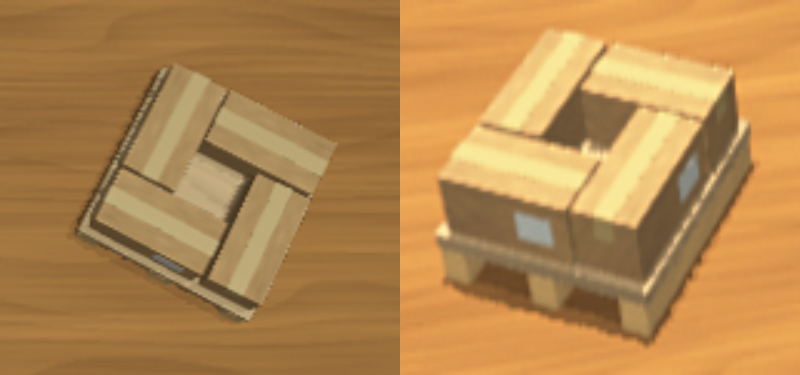

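The pinwheel is complete with an open square hole, and all four cartons are flat. The pixel changes at the tape roll and stapler fit the arm's moving shadow, and the fingers never came near either. Handing in.

```bash
python3 -c "from h import *; print(env.hand_in())"
```

```text
the job is handed in; nothing more can be done
None
```

The pinwheel is finished and handed in at about 33 s of the 72 s; no verdict is reported. Each rack carton was gripped square to the 30° slope on its upper half, levelled, turned and lowered to light contact (about 3–10 N) before release. carton_1 went to slot_c, carton_2 to slot_b and carton_3 to slot_d.

My last checks from both cameras, with the gripper lifted clear, showed:
- **Position:** all four cartons, including the laid one, are within 2.4 mm of their places.
- **Angle:** the long sides are within 0.6° of their directions.
- **Height and tilt:** the tops are at 80–81 mm as expected, with tilt at most 1° (mostly 0.4° or less).

**Disagreements:**
- The two cameras place the slab about 4 mm apart, so I aimed at the average and judged each view against its own slab centre.
- The pixel comparison for the bystanders was clean for the vial, but it flagged changes at the tape roll and the stapler. I put those down to the arm or its shadow, since the fingers never came near either. I did not measure their positions again.

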